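Fit the white-light screen in the gel imager and close its drawer

TASK

Pick up the white screen by its purple grip and lower it, red end to the red-ringed pin, over the two brass pins in the gel imager's open drawer until it lies flush on the dark drawer floor. Then push the drawer fully home, past its detent, with the screen still flush on its pins. Do not let the screen fall, and leave the other things on the bench where they are.

Things in the scene. Friction and masses are not known exactly. Their poses are not given: they have to be found in the camera images.
- screen: Loose white plate, 140 (x) x 100 (y) x 8 mm, 0.15-0.31 kg, flat on the bench at first. Origin: centre of its underside, z up. Upright purple grip on its middle: 70 mm along x, 14 mm wide, top 40 mm above the underside. Two through-holes on its x axis: 15 mm wide at x = +54 mm (red patches beside it), 11 mm at x = -54 mm (black patches).
- screen_red (a point): Centre of the screen's larger (red) hole, at the underside. Axes as the screen's.
- imager: Fixed gel imager: white cabinet 300 deep (x) x 240 wide (y) x 120 mm high, a dark hood up to 310 mm high on its rear half (x above -5 mm). Origin: centre of its underside on the bench. Front face at x = -150 mm; the drawer comes out towards -x.
- bed (a point): Centre of the drawer's dark flat floor (upper face, 30 mm above the bench); moves with the drawer. Axes as the imager's: x into the cabinet, y across the drawer. Floor 164 (x) x 134 mm (y) inside a 4 mm lip; inner face of the front panel at x = -86 mm. Seated screen: centre at x = 0, y = pin setting (see pins), z = 0, its x along this x.
- pins (a point): Nominal midpoint of the two brass pins, at floor level (same as bed). Pins 14 mm tall, tips tapered 1 mm: 12 mm thick with a red ring at x = +54 mm, 8 mm thick with a black ring at x = -54 mm. Both stand on one clamped carrier, set together anywhere from -12 to +12 mm along y; this setting is NOT included in this pose: find it by touch or sight.
- front (a point): Middle of the upper edge of the drawer's grey front panel, on its outer face, 100 mm above the bench. Panel 240 mm wide, 92 mm high, 12 mm thick; its outer face looks to the imager's -x; push it towards +x.
- drawer (a joint): How far the drawer is open, m: 0 fully home (panel against the cabinet), 0.2 fully out; starts 0.17 to 0.2. Slides with about 2 N of friction; a sprung detent adds a hump of about 4 N between about 13 and 6 mm open, then draws it in.
- bottle: Bystander, leave alone: clear bottle with a blue cap, 84 mm across, 190 mm tall. Origin: centre of its underside.
- gel_tank: Bystander, leave alone: clear gel tank 200 x 100 x 55 mm with a red and a black end and brass posts. Origin: centre of its underside.
- cast_tray: Bystander, leave alone: purple open casting tray 120 x 90 x 25 mm. Origin: centre of its underside.
- tip_box: Bystander, leave alone: blue box with a clear lid, 120 x 85 x 65 mm. Origin: centre of its underside.
- tube_rack: Bystander, leave alone: orange rack of small tubes, 50 x 100 mm, 44 mm tall. Origin: centre of its underside.
- comb: Bystander, leave alone: flat red comb, 30 x 100 x 6 mm. Origin: centre of its underside.
- beaker: Bystander, leave alone: glass beaker, 66 mm across, 85 mm tall. Origin: centre of its underside.
Not all that is in view belongs to the job. Of the things that look like the screen, the smaller one is meant.

How it is judged (in metres and radians):
On the way:
1. the screen lies flush on the floor of the still open drawer, on both pins, red end to the red pin (x of screen in the frame of bed between -0.006 and 0.006 m and y of screen in the frame of bed between -0.016 and 0.016 m and z of screen in the frame of bed between -0.003 and 0.0025 m and x of screen_red in the frame of bed between 0.046 and 0.062 m and angle between screen's own z axis and vertical below 0.025 rad and value of joint drawer above 0.1 m), for 0.2 s.
At the end, for the whole second after the job is handed in: The drawer is home (less than 3 mm open) and the screen is at rest in it, flush on its pins: underside within 2.5 mm of the drawer's floor, tilted less than 0.025 rad, centred within 6 mm along the drawer and 16 mm across it, the red hole on the red pin's side (x of screen in the frame of bed between -0.006 and 0.006 m and y of screen in the frame of bed between -0.016 and 0.016 m and z of screen in the frame of bed between -0.003 and 0.0025 m and x of screen_red in the frame of bed between 0.046 and 0.062 m and angle between screen's own z axis and vertical below 0.025 rad and value of joint drawer below 0.003 m and linear speed of screen below 0.02 m/s); the robot touches nothing.
It fails at once if the screen falls (faster than 0.6 m/s, untouched by the fingers) (linear speed of screen above 0.6 m/s and contact force between screen and the fingers below 0.01 N).
It fails at once if a bystander is moved by more than 30 mm (distance of any of bottle, gel_tank, cast_tray, tip_box, tube_rack, comb, beaker from where it was at the start of the episode above 0.03 m).
It also fails if it takes over 64 s, if anything falls off the work surface, if the arm or the gripper's body presses on something with over 40 N, if the wrist force passes 120 N, or if a joint passes its speed limit or range.

ROBOT

A 6-joint arm with a two-finger parallel gripper is mounted at the origin on the work surface. World frame = base frame: x ahead of the robot, y to its left, z up, the work surface at z = 0. Lengths are in mm, angles in degrees, forces in N, time in s.
With the tool pointing down it reaches from about 350 to 850 mm from the base axis. Payload 8.1 kg.
Tool frame: the origin (TCP) lies midway between the tips of the shut fingers; the grasp point (between the pads) lies grip_depth behind it (grip_depth is the distance from the TCP to the grasp point, in mm); z points along the fingers, y is the line along which they close (so a half turn about z gives the same grasp; the last joint's range is limited). The gripper opens to 85 mm and grips with 20 to 120 N. Pads are 22 mm wide; open, the fingers measure 114 mm over their backs; the gripper's body (76 mm by 85 mm) begins 54 mm behind the grasp point. The pads swing forward as they close: fully open they stand 13 mm farther back than shut.
Start: joints at [-69.752, 7.471, 85.268, -0, 87.261, -4.893], TCP at [254.932, -543.153, 231.292] pointing down, gripper open.
Joint ranges: [-169.43, 169.43], [-51.17, 129.36], [1.28, 143.12], [-76.62, 256.62], [0, 156.53], [-152.29, 152.29]. Speed limits (degrees/s): [136.94, 136.94, 159.86, 180, 180, 180].

INTERFACE

Orientations are given as [roll, pitch, yaw] about the fixed x, y, z axes, in that order (R = Rz(yaw) Ry(pitch) Rx(roll)).
In Python, from bench import sense, snapshot, hand_in, grip_depth gives the robot as it stands. The module is installed in compiled form; this text tells all that it offers.
- The arm moves only by the tool apply_moves, never from a script. Its argument "series" is text: rows parted by semicolons, each of 5 numbers parted by spaces: the shift along the tool's x, y, z each as a share of 0.3 m, from -1 to 1, then the turn about the tool's z as a share of 2 rad, from -1 to 1, then the gripper's target within -1 to 1 (shut at 1, half-way at 0, fully open at -1). In form: tx ty tz twist gripper; .... A call has 1 to 5 rows; each row shifts and turns the commanded pose from where the row before left it, along the tool's axes as they then stand; what a row does not reach is not made up. A row lasts 1/12 s, in which the tool goes at most 41.7 mm and 7.16 degrees, less where a joint would pass 70% of its speed; a pose out of reach is approached as far as the arm can. A call with a number of a shift or a turn outside -1 to 1 is refused whole. A call with a gripper value outside its range is refused whole. The fingers move at their own pace and stop on an object; "squeeze" is the grip in N (left out, the last holds). Time passes only in rows, so rows that do not move let the fingers close. It gives the time, the measured TCP pose, the force, the opening and the grip force at its end, in the units of the state.
- sense(): the state, without advancing time (a new reading comes with each control period).
- snapshot(name): name is "side" or "top"; returns a dict with "frame" (400x640x3 uint8, blue, green, red), "depth" (400x640 float32, mm along the optical axis (not along the pixel's ray), 0 where there is no reading), "intrinsics" (3x3 intrinsics, pixels), "dist" ([k1, k2, p1, p2, k3] as OpenCV has them; the pictures are not rectified), "extrinsics" (4x4, takes a point from camera to world coordinates). Camera axes: x right, y down, z forward; pixel columns grow to the right and rows downward; lengths in mm; the calibration is good to about 2 mm. A picture is of the moment at which its call begins.
- hand_in(): hands the job in; it is judged then, once.
The state is a dict: "time": time; "joint_pos": joint angles; "qd": joint speeds; "joint_efforts": joint torques, N m; "tool_pos": TCP position; "tcp_rot": TCP orientation; "ft_force": force on the tool from outside, world axes, zero at the start; "wrist_torque": the same for the moment, N m; "finger_gap": finger opening in mm; "grip_force": force on a finger pad.
Only numpy, scipy, OpenCV 4.12 (cv2) and the standard library are available. Lean on these libraries where they do the work, as an engineer would, in place of code of your own. Each camera call takes 0.05 s, during which the arm holds its last target. There are 200 camera calls.

## Working session

There is one attempt and no reset: what is moved stays moved. The work goes in short steps, Python scripts to look and compute and a tool call to move; the robot and the scene stay as the last step left them, time stands still between calls to the robot, and variables do not carry over. Pictures are saved under pics/ and viewed, at most 10 in all, crops included, and the job is handed in when it is done.

Besides the shell and the picture viewer there is one more tool, called after "Request:" as name(argument=value, ...) on one line, values as JSON. apply_moves: Moves the arm, as the interface text tells. Its arguments: {"type":"object","properties":{"series":{"type":"string"},"squeeze":{"type":"number"}},"required":["series"]}

```bash
mkdir -p pics; cat > h.py <<'E'
import numpy as np, cv2
from bench import sense, snapshot, hand_in, grip_depth
def cast(s,uv,z):
    """pixels -> world points on plane z"""
    n=cv2.undistortPoints(np.array(uv,float).reshape(-1,1,2),s["intrinsics"],np.array(s["dist"],float)).reshape(-1,2)
    E=np.array(s["extrinsics"]); d=np.c_[n,np.ones(len(n))]@E[:3,:3].T; o=E[:3,3]
    return o+d*((z-o[2])/d[:,2])[:,None]
def deproj(s,uv):
    n=cv2.undistortPoints(np.array(uv,float).reshape(-1,1,2),s["intrinsics"],np.array(s["dist"],float)).reshape(-1,2)
    E=np.array(s["extrinsics"]); z=np.array([s["depth"][int(v),int(u)] for u,v in uv])
    return (np.c_[n,np.ones(len(n))]*z[:,None])@E[:3,:3].T+E[:3,3]
E
python3 - <<'E'
from h import *
for n in("top","side"):
    s=snapshot(n); cv2.imwrite(f"pics/{n}0.png",s["frame"]); print(n,np.round(s["extrinsics"],3),s["intrinsics"])
print(sense(),grip_depth)
E
```

```text
top [[-1.300000e-02 -9.970000e-01  7.800000e-02  3.866930e+02]
 [-1.000000e+00  1.300000e-02 -3.000000e-03 -8.310000e+01]
 [ 2.000000e-03 -7.800000e-02 -9.970000e-01  1.761842e+03]
 [ 0.000000e+00  0.000000e+00  0.000000e+00  1.000000e+00]] [[506.90655517   0.         317.64450208]
 [  0.         506.90655517 199.29305911]
 [  0.           0.           1.        ]]
side [[ 9.940000e-01 -7.500000e-02  8.000000e-02  3.970690e+02]
 [-1.090000e-01 -7.130000e-01  6.930000e-01 -1.288612e+03]
 [ 5.000000e-03 -6.970000e-01 -7.170000e-01  1.296752e+03]
 [ 0.000000e+00  0.000000e+00  0.000000e+00  1.000000e+00]] [[484.17871019   0.         318.537959  ]
 [  0.         484.17871019 204.53036521]
 [  0.           0.           1.        ]]
{'time': 0.1, 'joint_pos': array([-6.97516684e+01,  7.51196217e+00,  8.53234951e+01, -4.09661935e-04,
        8.72641428e+01, -4.89291409e+00]), 'qd': array([ 0.08617447, -0.10793049, -0.09973758,  0.00558947,  0.05282685,
       -0.01669992]), 'joint_efforts': array([ 2.89569194e-03, -5.70952427e+01, -5.01941013e+01, -3.25351675e-05,
        8.11773527e-03, -1.00432956e-04]), 'tool_pos': array([ 254.75104402, -542.66386608,  230.33268076]), 'tcp_rot': array([-1.79900728e+02, -8.08758480e-03,  2.51412586e+01]), 'ft_force': array([ 0.1546261 ,  0.18298643, -0.43867648]), 'wrist_torque': array([0.02584574, 0.00219378, 0.00168455]), 'grip_force': 0.0, 'finger_gap': 85.32196738644001} 18.700000000000003
```

View pics/top0.png

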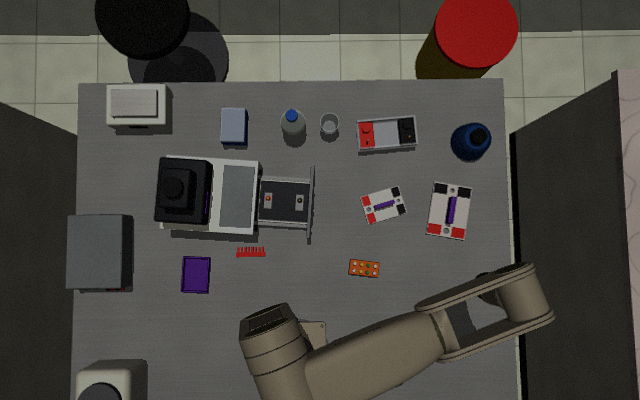

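View pics/side0.png

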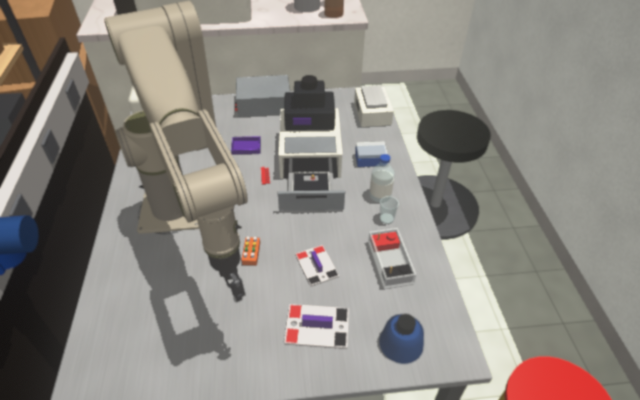

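The top view shows the small screen at (384,205) with its red end at (366,212) to the left. The larger lookalike is at (450,210). The drawer is at (287,202), with the red pin at (267,198) and the black one at (299,201). The side view shows the same layout and the rack at (251,250). Next I'll measure these.

```bash
python3 - <<'E'
from h import *
t=snapshot("top"); s=snapshot("side")
a=cv2.resize(t["frame"][150:245,230:420],None,fx=4,fy=4,interpolation=cv2.INTER_CUBIC)
b=cv2.resize(s["frame"][150:290,255:400],None,fx=4,fy=4,interpolation=cv2.INTER_CUBIC)
cv2.imwrite("pics/t1.png",a); cv2.imwrite("pics/s1.png",b)
def blobs(im,roi,f,amin=4):
    x0,y0,x1,y1=roi; c=cv2.resize(im["frame"][y0:y1,x0:x1],None,fx=4,fy=4,interpolation=cv2.INTER_CUBIC)
    h=cv2.cvtColor(c,cv2.COLOR_BGR2HSV).astype(int); m=f(h[...,0],h[...,1],h[...,2]).astype(np.uint8)
    out=[]
    for k in cv2.findContours(m,cv2.RETR_EXTERNAL,cv2.CHAIN_APPROX_NONE)[0]:
        A=cv2.contourArea(k)/16
        if A<amin: continue
        r=cv2.minAreaRect(k); M=cv2.moments(k)
        out.append((round(A,1),((M["m10"]/M["m00"]+.5)/4-.5+x0,(M["m01"]/M["m00"]+.5)/4-.5+y0),np.round(((cv2.boxPoints(r)+.5)/4-.5+[x0,y0]),1).tolist()))
    return out
pur=lambda h,S,v:(h>120)&(h<150)&(S>90)&(v>40)
red=lambda h,S,v:((h<8)|(h>172))&(S>110)&(v>60)
for n,im,roi in(("top",t,(350,178,412,230)),("side",s,(290,240,345,290))):
    for A,c,b in blobs(im,roi,pur): print(n,"pur",A,np.round(c,1),cast(im,[c],38)[0].round(1),cast(im,b,40).round(0)[:,:2].tolist())
    for A,c,b in blobs(im,roi,red): print(n,"red",A,np.round(c,1),cast(im,[c],8)[0].round(1))
for n,im,roi in(("top",t,(255,175,312,230)),("side",s,(285,165,345,200))):
    for A,c,b in blobs(im,roi,red,.5): print(n,"pin red",A,np.round(c,1),cast(im,[c],30)[0].round(1),cast(im,[c],44)[0].round(1))
E
```

```text
top pur 75.6 [384.  204.2] [ 502.2 -313.7   38. ] [[499.0, -278.0], [519.0, -346.0], [506.0, -350.0], [485.0, -282.0]]
top red 70.2 [370.9 217.7] [ 457.9 -271.3    8. ]
top red 68.1 [365.6 200.5] [ 517.9 -254.1    8. ]
side pur 59.4 [316.2 259.5] [ 501.8 -320.1   38. ] [[486.0, -290.0], [499.0, -284.0], [516.0, -353.0], [504.0, -359.0]]
side red 42.7 [301.7 254.8] [ 457.9 -271.9    8. ]
side red 39.8 [318.9 249.2] [ 518.2 -254.     8. ]
top pin red 20.2 [267.7 197.8] [529.9  83.1  30. ] [528.7  81.8  44. ]
```

View pics/t1.png

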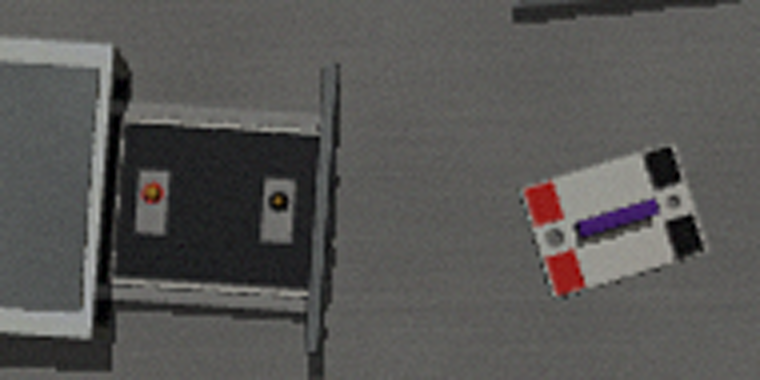

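View pics/s1.png

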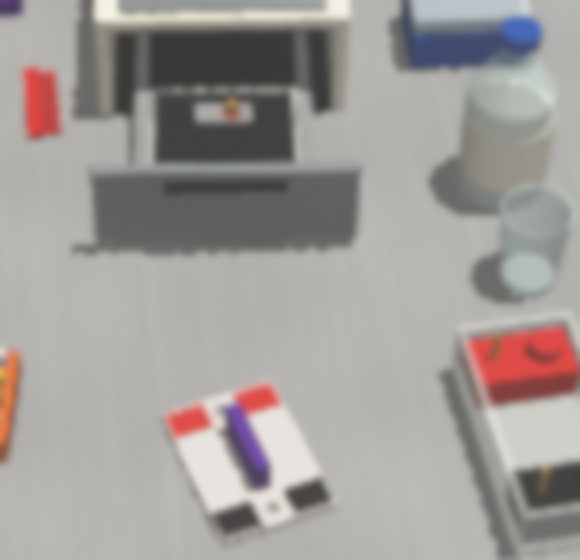

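The crops show the red pin's tip at about (268,198) and the black one's at about (299.5,200) in the top view. In the side view the red pin is at about (312.7,176), and the panel hides the black one. The screen's holes are at top (369,209) and (398.5,200). Both views agree on the red patches. That puts the centre at about (502.5,-314.5) and the x axis at 106°.

Request:
apply_moves(series="0 0 0 -0.0589 -0.3;0 0 0 -0.0589 -0.3;0 0 0 -0.0589 -0.3;0 0 0 -0.0589 -0.3;0 0 0 -0.0589 -0.3", squeeze=50)

```text
time: 0.62
tool_pos: [254.9, -543.0, 231.0]
tcp_rot: [-180.0, -0.0, 59.2]
ft_force: [0.9, -0.0, -0.7]
finger_gap: 55.4
grip_force: 0.0
```

Request:
apply_moves(series="0 0 0 -0.0589 -0.3;0 0 0 -0.0589 -0.3;0 0 0 -0.0589 -0.3;0 0 0 -0.0589 -0.3;0 0 0 -0.0589 -0.3")

```text
time: 1.03
tool_pos: [254.9, -543.0, 231.0]
tcp_rot: [-180.0, -0.0, 93.0]
ft_force: [0.5, -0.3, -0.2]
finger_gap: 55.8
grip_force: 0.0
```

Request:
apply_moves(series="0 0 0 -0.0589 -0.3;0 0 0 -0.0589 -0.3;0.0558 0.1116 0 0 -0.3;0.0558 0.1116 0 0 -0.3;0.0558 0.1116 0 0 -0.3")

```text
time: 1.45
tool_pos: [337.7, -466.2, 230.9]
tcp_rot: [-180.0, -0.0, 106.0]
ft_force: [0.6, -0.6, 0.5]
finger_gap: 55.3
grip_force: 0.0
```

```bash
cat >> h.py <<'E'
def blobs(im,roi,f,amin=.5,k=6):
    x0,y0,x1,y1=roi; c=cv2.resize(im["frame"][y0:y1,x0:x1],None,fx=k,fy=k,interpolation=cv2.INTER_CUBIC)
    h=cv2.cvtColor(c,cv2.COLOR_BGR2HSV).astype(int); m=f(h[...,0],h[...,1],h[...,2]).astype(np.uint8)
    out=[]
    for q in cv2.findContours(m,cv2.RETR_EXTERNAL,cv2.CHAIN_APPROX_NONE)[0]:
        A=cv2.contourArea(q)/k/k
        if A<amin: continue
        M=cv2.moments(q)
        out.append((round(A,1),((M["m10"]/M["m00"]+.5)/k-.5+x0,(M["m01"]/M["m00"]+.5)/k-.5+y0),(cv2.boxPoints(cv2.minAreaRect(q))+.5)/k-.5+[x0,y0]))
    return out
pur=lambda h,S,v:(h>120)&(h<150)&(S>90)&(v>40)
red=lambda h,S,v:((h<8)|(h>172))&(S>110)&(v>60)
E
python3 - <<'E'
from h import *
t=snapshot("top"); s=snapshot("side")
brass=lambda h,S,v:(h>9)&(h<32)&(S>70)&(v>60)
for n,im,roi in(("top",t,(260,188,310,212)),("side",s,(290,165,335,186))):
    print(n)
    for A,c,b in blobs(im,roi,brass): print(" brass",A,np.round(c,1),cast(im,[c],43)[0].round(1))
    for A,c,b in blobs(im,roi,lambda h,S,v:((h<10)|(h>170))&(S>90)&(v>50)): print(" red",A,np.round(c,1),cast(im,[c],33)[0].round(1))
# carrier slots + dark rings in top
g=cv2.cvtColor(t["frame"],cv2.COLOR_BGR2GRAY); print(g[190:214,292:306])
# dark drawer floor, panel top
for A,c,b in blobs(t,(255,170,312,235),lambda h,S,v:v<52,100): print("floor",A,cast(t,b,30).round(0)[:,:2].tolist())
d=t["depth"]; P=deproj(t,[(u,v) for v in range(155,245) for u in range(295,325)])
m=(abs(P[:,2]-100)<6); Q=P[m]; print("panel top",m.sum(),cv2.minAreaRect(Q[:,:2].astype(np.float32)),Q.mean(0), cv2.fitLine(Q[:,:2].astype(np.float32),cv2.DIST_L2,0,.01,.01).ravel())
E
```

```text
top
 brass 2.7 [299.  199.7] [521.1 -24.6  43. ]
 brass 7.5 [267.5 197.7] [529.3  82.6  43. ]
 red 22.7 [267.7 197.8] [529.7  82.9  33. ]
side
 brass 10.2 [312.4 175.8] [529.9  78.5  43. ]
 red 2.0 [312.6 178.3] [530.3  75.4  33. ]
[[ 41  38  35  30  29  34  33  34  33  38  39  35  37  33]
 [ 31  35  34  30  36  35  39  32  31  32  31  37  39  39]
 [ 32  40  37  32  35  32  28  32  33  35  31  31  33  34]
 [ 31  35  32  29  38  32  34  32  31  31  34  34  33  34]
 [ 32  34  35  29  60  65  55  50  54  56  46  45  35  30]
 [ 31  38  38  26  99 113 118 121 116 120 105  81  38  38]
 [ 35  27  33  26 111 114 116 113 111 120 117  99  46  38]
 [ 33  33  32  27 111 117 102 101 100 114 116  97  44  31]
 [ 31  37  33  31 114 107  58  27  28  72 116  79  37  31]
 [ 31  35  34  45 114  48  26  75  32  11 110  81  37  34]
 [ 32  38  30  47 115  42  49  97  45  11  95  73  41  30]
 [ 36  29  25  44 116  55   4  27   8  14 113  63  36  35]
 [ 34  33  32  53 115  97  53  30  48  50 113  60  33  36]
 [ 38  31  29  65 112 115 116  95 115 117 120  62  31  40]
 [ 38  33  33  65 110 113 112 112 114 118 116  62  37  33]
 [ 31  39  30  69 109 114 108 112 111 109 120  49  30  34]
 [ 33  30  28  91 110 113 107 110 114 113 118  42  34  32]
 [ 27  31  28  86 118 107 111 112 115 117 115  50  36  33]
 [ 27  30  30  86 110 115 108 113 111 114  92  36  30  33]
 [ 31  37  29  82 112 110 111 114 109 115  98  44  30  33]
 [ 33  30  28  64  65  59  80  81  83  85  92  47  27  36]
 [ 35  36  35  28  30  26  27  30  29  30  26  30  30  35]
 [ 31  38  34  33  31  29  32  33  32  31  31  29  36  34]
 [ 30  39  30  33  28  32  35  34  33  29  26  36  33  36]]
floor 2109.8 [[406.0, 136.0], [629.0, 119.0], [613.0, -64.0], [391.0, -46.0]]
panel top 227 ((509.1831359863281, -62.477447509765625), (13.723703384399414, 238.2034912109375), 85.32808685302734) [505.92279119 -61.18944966  99.57114845] [ 9.9678183e-01 -8.0162175e-02  5.0592279e+02 -6.1189449e+01]
```

Both pins are found. The spacing comes to 107.5 mm against 108 expected, and the axis of 85.6° fits the panel normal of 85.4°. The midpoint is about (525.3, 29.1), a setting of about -9 mm, which is in range. Now I'll approach the grasp.

Request:
apply_moves(series="0.0558 0.1116 0 0 -0.3;0.0558 0.1116 0 0 -0.3;0.0558 0.1116 0 0 -0.3;0.0558 0.1116 0 0 -0.3;0.0558 0.1116 0 0 -0.3")

```text
time: 1.97
tool_pos: [475.7, -339.2, 231.2]
tcp_rot: [-180.0, 0.0, 106.1]
ft_force: [0.1, -0.9, 0.0]
finger_gap: 55.5
grip_force: 0.0
```

Request:
apply_moves(series="0.0558 0.1116 0 0 -0.3;0 0 0.12 0 -0.3;0 0 0.12 0 -0.3;0 0 0.12 0 -0.3;0 0 0 0 -0.3")

```text
time: 2.38
tool_pos: [498.0, -311.4, 114.4]
tcp_rot: [-179.5, -0.6, 106.2]
ft_force: [-0.6, 0.9, -2.3]
finger_gap: 55.4
grip_force: 0.0
```

```bash
python3 - <<'E'
from h import *
q=sense(); print(q["tool_pos"],q["tcp_rot"],q["finger_gap"])
s=snapshot("side"); t=snapshot("top")
cv2.imwrite("pics/s2.png",cv2.resize(s["frame"][190:300,250:400],None,fx=4,fy=4,interpolation=cv2.INTER_CUBIC))
E
```

```text
[ 498.02268204 -311.36656437  114.41649538] [-179.52836775   -0.60735745  106.16810733] 55.3552025710627
```

View pics/s2.png

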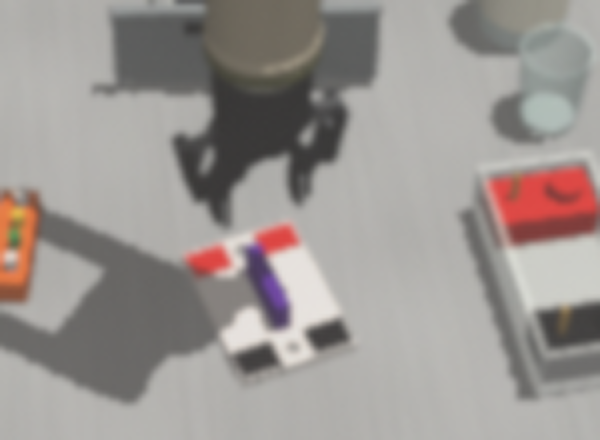

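The gripper hovers over the screen with its fingers either side of the purple grip, at (265,285) in the crop. I'll let it settle and go down.

Request:
apply_moves(series="0 0 0 0 -0.3;0 0 0.1 0 -0.3;0 0 0.1 0 -0.3;0 0 0 0 -0.3;0 0 0 0 -0.3")

```text
time: 2.9
tool_pos: [502.4, -315.0, 64.4]
tcp_rot: [-180.0, -0.0, 106.1]
ft_force: [0.5, -0.4, -0.1]
finger_gap: 55.8
grip_force: 0.0
```

Request:
apply_moves(series="0 0 0.08 0 -0.3;0 0 0.06 0 -0.3;0 0 0.036 0 -0.3;0 0 0 0 -0.3;0 0 0 0 -0.3")

```text
time: 3.32
tool_pos: [503.3, -315.4, 12.2]
tcp_rot: [179.9, 0.1, 106.1]
ft_force: [0.0, -0.1, 0.1]
finger_gap: 55.6
grip_force: 0.0
```

Request:
apply_moves(series="0 0 0 0 0.3;0 0 0 0 1;0 0 0 0 1;0 0 0 0 1;0 0 0 0 1", squeeze=50)

```text
time: 3.73
tool_pos: [503.4, -315.4, 12.0]
tcp_rot: [179.9, 0.1, 106.1]
ft_force: [-0.4, 0.3, 7.2]
finger_gap: 13.0
grip_force: 51.1
```

Request:
apply_moves(series="0 0 0 0 1;0 0 0 0 1;0 0 0 0 1;0 0 0 0 1;0 0 0 0 1")

```text
time: 4.15
tool_pos: [503.4, -315.4, 12.0]
tcp_rot: [179.9, 0.1, 106.1]
ft_force: [-0.7, -0.6, 6.9]
finger_gap: 13.3
grip_force: 51.1
```

Request:
apply_moves(series="0 0 -0.03 0 1;0 0 -0.06 0 1;0 0 -0.1 0 1;0 0 -0.1 0 1;0 0 -0.1 0 1")

```text
time: 4.57
tool_pos: [501.7, -314.0, 128.4]
tcp_rot: [-179.9, -0.1, 106.1]
ft_force: [0.9, -0.3, -2.2]
finger_gap: 13.3
grip_force: 49.6
```

Request:
apply_moves(series="0 0 -0.07 0.04 1;0 0 0 0.05 1;0 0 0 0.05 1;0 0 0 0.04 1;0 0 0 0 1")

```text
time: 4.98
tool_pos: [502.2, -314.4, 148.7]
tcp_rot: [-180.0, -0.0, 85.3]
ft_force: [0.5, -0.9, -1.8]
finger_gap: 13.0
grip_force: 49.7
```

Request:
apply_moves(series="0 0 0 0 1;0 0 0 0 1")

```text
time: 5.15
tool_pos: [502.2, -314.5, 148.3]
tcp_rot: [-180.0, -0.0, 85.7]
ft_force: [-0.2, -0.2, -2.8]
finger_gap: 13.0
grip_force: 49.7
```

Request:
apply_moves(series="0.06 -0.002 0 0 1;0.1 -0.002 0 0 1;0.13 -0.002 0 0 1;0.13 -0.002 0 0 1;0.13 -0.003 0 0 1")

```text
time: 5.57
tool_pos: [511.8, -148.5, 148.4]
tcp_rot: [-180.0, -0.0, 85.6]
ft_force: [1.4, 0.1, -2.2]
finger_gap: 13.0
grip_force: 49.7
```

Request:
apply_moves(series="0.13 0 0 0 1;0.13 0 0 0 1;0.13 0 0 0 1;0.1 0 0 0 1;0.07 0 0 0 1")

```text
time: 5.98
tool_pos: [525.0, 20.6, 148.5]
tcp_rot: [-180.0, -0.0, 85.7]
ft_force: [0.5, -0.9, -2.4]
finger_gap: 13.6
grip_force: 49.7
```

Request:
apply_moves(series="0.034 0 0 0 1;0 0 0 0 1;0 0 0 0 1;0 0 0 0 1")

```text
time: 6.32
tool_pos: [526.1, 26.7, 148.4]
tcp_rot: [-180.0, 0.0, 85.5]
ft_force: [0.4, 0.5, -2.8]
finger_gap: 13.2
grip_force: 49.7
```

```bash
python3 - <<'E'
from h import *
q=sense(); print(q["tool_pos"],q["tcp_rot"],q["ft_force"])
s=snapshot("side"); t=snapshot("top")
a=cv2.resize(t["frame"][150:245,230:350],None,fx=4,fy=4,interpolation=cv2.INTER_CUBIC)
b=cv2.resize(s["frame"][90:210,240:390],None,fx=4,fy=4,interpolation=cv2.INTER_CUBIC)
c=np.zeros((a.shape[0]+0,a.shape[1],3),np.uint8)
H=max(a.shape[0],b.shape[0]); W=380
cv2.imwrite("pics/c3.png",cv2.resize(np.hstack([np.vstack([a,np.zeros((H-a.shape[0],a.shape[1],3),np.uint8)]),b]),None,fx=.74,fy=.74))
zp=q["tool_pos"][2]-4
for n,im,roi in(("top",t,(240,160,330,240)),("side",s,(250,110,380,200))):
    for A,c,b in blobs(im,roi,red,3): print(n,"red",A,np.round(c,1),cast(im,[c],zp)[0].round(1))
    for A,c,b in blobs(im,roi,lambda h,S,v:v<45,3): 
        if A<120: print(n,"dark",A,np.round(c,1),cast(im,[c],zp)[0].round(1))
E
```

```text
[526.05438077  26.67845873 148.38844519] [-1.79986188e+02  3.29950063e-02  8.55122436e+01] [ 0.40548245  0.48864735 -2.78146948]
top red 62.2 [263.8 205.5] [496.   84.6 144.4]
top dark 3.6 [280.5 223.1] [438.9  31.9 144.4]
top dark 9.5 [290.7 228.3] [421.9  -0.5 144.4]
top dark 7.9 [243.9 216.6] [461.2 148.2 144.4]
top dark 3.5 [292.  200.8] [509.9  -5.4 144.4]
top dark 13.8 [245.4 194.3] [532.7 143.3 144.4]
top dark 3.1 [293.1 173. ] [599.4  -9.8 144.4]
top dark 6.8 [288.9 174.6] [594.3   3.8 144.4]
top dark 4.3 [248.4 165.2] [626.3 133.6 144.4]
side red 114.2 [264.7 175.4] [352.  -12.1 144.4]
side red 4.9 [300.8 155.5] [487.6  82.5 144.4]
```

View pics/c3.png

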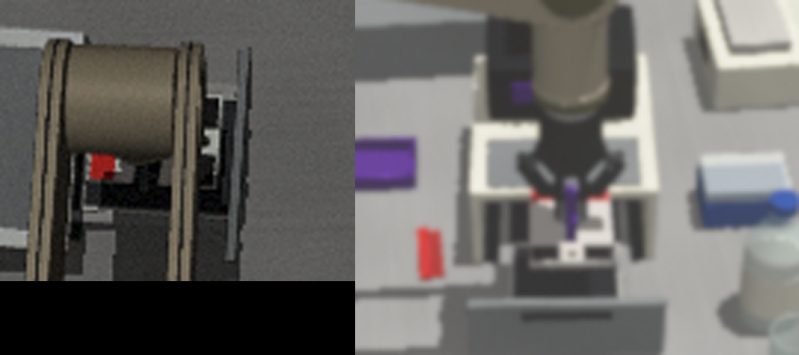

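The arm hides most of the screen in the top view. The side view still shows the screen level over the drawer, with its black-end hole at about crop (571,253) and the purple grip above it. I'll measure the hole and the grip in the side view.

```bash
python3 - <<'E'
from h import *
s=snapshot("side"); q=sense(); T=q["tool_pos"]; zt=T[2]-4
g=cv2.cvtColor(s["frame"],cv2.COLOR_BGR2GRAY); print(g[160:184,298:332])
for A,c,b in blobs(s,(295,140,340,180),pur,3): print("pur",A,np.round(c,1),b.round(1).tolist())
y=np.radians(85.5); X=np.array([np.cos(y),np.sin(y),0])
W2C=np.linalg.inv(s["extrinsics"]); D=np.array(s["dist"],float)
def px(P): return cv2.projectPoints(np.array([P],float),cv2.Rodrigues(W2C[:3,:3])[0],W2C[:3,3],s["intrinsics"],D)[0].ravel().round(1)
C=np.array([T[0],T[1],zt])+1.1*X
Yv=np.array([-X[1],X[0],0])
print("pred hole",px(C-54*X),"grip end top",px(C-35*X+[0,0,32]),"corners",px(C-70*X-50*Yv),px(C-70*X+50*Yv))
print("local scale dx",px(C-54*X+Yv*10)-px(C-54*X),px(C-54*X+X*10)-px(C-54*X))
E
```

```text
[[ 81 111 124 127 129 131 141 153 144 109  79  80  81  73  66  65  72  82
   85 100 152 202 220 222 223 222 221 204 155 100  82  93  96  84]
 [ 82 111 124 127 127 128 129 130 120  93  76  82  83  74  67  67  73  83
   85 100 153 201 219 221 221 222 221 204 156 100  82  93  95  86]
 [ 82 112 125 127 127 127 127 126 116  92  77  82  83  74  68  70  78  86
   87  99 149 193 206 206 209 218 220 204 157 100  81  93  96  87]
 [ 82 112 124 127 127 127 127 125 118  99  84  85  84  74  69  76  85  91
   91  99 138 172 173 168 177 200 215 205 162 105  81  92  97  90]
 [ 82 111 124 127 126 126 126 126 121 110  99  95  88  75  71  77  86  95
  100 107 128 144 141 136 146 175 205 206 169 112  82  92  98  92]
 [ 81 112 124 127 127 127 127 127 125 121 116 109  98  81  69  72  84 100
  112 120 125 130 129 128 133 158 193 204 173 117  83  92  98  92]
 [ 82 111 125 126 126 126 126 127 127 125 125 121 108  86  69  70  87 113
  126 131 132 132 133 133 136 153 185 202 179 123  85  91  99  92]
 [ 82 111 124 127 127 127 127 127 127 126 127 124 113  88  70  72 103 141
  158 161 161 162 162 162 164 176 200 2
[... 1798 characters left out ...]
5  94  93  93  92  91  91  91  91  90  88  99 130 159 168 169]
 [ 59  65  68  68  68  68  69  72  72  70  67  67  67  67  67  67  67  67
   66  66  66  67  68  68  68  68  68  68  71  90 131 162 169 168]
 [ 55  56  57  58  56  56  57  57  57  56  56  56  56  56  57  56  56  56
   57  56  58  59  62  64  64  64  64  64  67  90 134 168 171 168]
 [ 55  54  55  54  55  54  55  55  55  55  55  55  55  55  55  55  55  55
   55  55  57  61  62  63  64  64  64  63  67  88 135 170 169 165]]
pur 31.5 [312.6 159.5] [[310.5, 152.7], [314.2, 152.4], [315.5, 168.7], [311.8, 169.0]]
pred hole [313.1 174.7] grip end top [312.9 164.3] corners [327.4 177.5] [298.9 178. ]
local scale dx [-2.9  0. ] [-0.1 -1.9]
```

The side view agrees with the prediction: the hole is seen at (313.0,175.1) against (313.1,174.7). Only about +0.9 mm along x and -0.3 mm across is left to correct, so I'll lower to just above the pin tips.

Request:
apply_moves(series="0.003 -0.001 0.09 0 1;0 0 0.1 0 1;0 0 0.07 0 1;0 0 0.025 0 1;0 0 0 0 1")

```text
time: 6.88
tool_pos: [523.8, 28.0, 60.5]
tcp_rot: [-179.7, 0.0, 85.5]
ft_force: [0.5, 0.8, -2.4]
finger_gap: 13.0
grip_force: 49.5
```

Request:
apply_moves(series="0 0 0 0 1;0 0 0 0 1;0 0 0 0 1")

```text
time: 7.13
tool_pos: [527.5, 28.4, 65.1]
tcp_rot: [179.8, -0.0, 85.5]
ft_force: [-0.1, -0.7, -2.1]
finger_gap: 13.3
grip_force: 49.5
```

Request:
apply_moves(series="0 0 0 0 1;0 0 0 0 1;0 0 0 0 1;0 0 0 0 1;0 0 0 0 1")

```text
time: 7.55
tool_pos: [525.9, 28.7, 63.1]
tcp_rot: [180.0, -0.0, 85.5]
ft_force: [-0.8, -1.2, -3.4]
finger_gap: 13.3
grip_force: 49.5
```

```bash
python3 - <<'E'
from h import *
s=snapshot("side"); q=sense(); T=q["tool_pos"]; print(T,q["tcp_rot"],q["qd"].round(1))
cv2.imwrite("pics/s4.png",cv2.resize(s["frame"][120:225,265:375],None,fx=5,fy=5,interpolation=cv2.INTER_CUBIC))
E
```

```text
[525.86393517  28.6664339   63.03239423] [1.79998148e+02 5.00109582e-04 8.55141502e+01] [ 0.1  0.2  0.1 -0.1 -0.  -0. ]
```

View pics/s4.png

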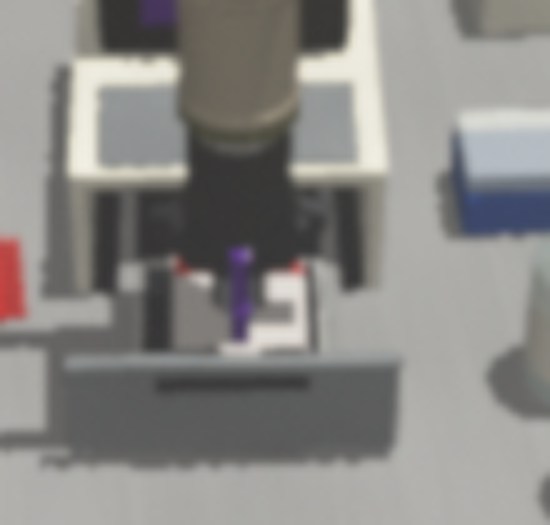

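The screen is over the drawer floor inside the lip, with the red patches at the cabinet end, and it has settled where expected. I'll lower slowly and watch the force.

Request:
apply_moves(series="0 0 0.006 0 1;0 0 0.006 0 1;0 0 0.006 0 1;0 0 0.006 0 1;0 0 0 0 1")

```text
time: 8.02
tool_pos: [525.4, 28.6, 55.1]
tcp_rot: [-179.9, 0.0, 85.5]
ft_force: [-0.7, 0.0, -2.9]
finger_gap: 13.2
grip_force: 49.5
```

Request:
apply_moves(series="0 0 0.005 0 1;0 0 0.005 0 1;0 0 0 0 1;0 0 0 0 1;0 0 0 0 1")

```text
time: 8.43
tool_pos: [525.9, 28.6, 52.8]
tcp_rot: [180.0, -0.0, 85.5]
ft_force: [0.1, 0.1, -1.7]
finger_gap: 13.2
grip_force: 49.5
```

The underside is 3 mm below the tips with no contact force, so the pins have entered. I'll keep lowering.

Request:
apply_moves(series="0 0 0.006 0 1;0 0 0.006 0 1;0 0 0.006 0 1;0 0 0 0 1;0 0 0 0 1")

```text
time: 8.85
tool_pos: [525.6, 28.7, 47.1]
tcp_rot: [-180.0, -0.0, 85.5]
ft_force: [0.5, 1.0, -2.8]
finger_gap: 13.1
grip_force: 49.5
```

Request:
apply_moves(series="0 0 0.006 0 1;0 0 0.006 0 1;0 0 0.004 0 1;0 0 0 0 1;0 0 0 0 1")

```text
time: 9.27
tool_pos: [525.7, 28.7, 42.4]
tcp_rot: [-180.0, -0.0, 85.5]
ft_force: [0.4, 0.0, -3.1]
finger_gap: 13.0
grip_force: 49.6
```

Request:
apply_moves(series="0 0 0.003 0 1;0 0 0.002 0 1;0 0 0 0 1;0 0 0 0 1")

```text
time: 9.6
tool_pos: [526.2, 28.6, 41.9]
tcp_rot: [180.0, 0.0, 85.5]
ft_force: [-4.3, 0.4, 5.6]
finger_gap: 13.0
grip_force: 50.8
```

It has touched the floor at the expected height: TCP 41.9 and +8 N. Now I'll release and rise straight up.

Request:
apply_moves(series="0 0 0 0 0.5;0 0 0 0 0.1;0 0 0 0 0.1;0 0 0 0 0.1;0 0 0 0 0.1")

```text
time: 10.02
tool_pos: [525.9, 28.6, 41.1]
tcp_rot: [180.0, -0.0, 85.5]
ft_force: [-0.2, -0.7, 0.3]
finger_gap: 38.4
grip_force: 0.0
```

Request:
apply_moves(series="0 0 -0.02 0 0.1;0 0 -0.05 0 0.1;0 0 -0.1 0 0.1;0 0 -0.1 0 0.1;0 0 -0.1 0 0.1")

```text
time: 10.43
tool_pos: [525.4, 28.7, 153.4]
tcp_rot: [-180.0, 0.0, 85.5]
ft_force: [1.4, -0.5, -0.1]
finger_gap: 38.4
grip_force: 0.0
```

```bash
python3 - <<'E'
from h import *
s=snapshot("side"); q=sense(); T=q["tool_pos"]; print(T,q["tcp_rot"],q["finger_gap"])
cv2.imwrite("pics/s5.png",cv2.resize(s["frame"][90:215,250:390],None,fx=4,fy=4,interpolation=cv2.INTER_CUBIC))
for A,c,b in blobs(s,(285,150,345,195),red,1): print("red",A,np.round(c,1),cast(s,[c],38)[0].round(1))
for A,c,b in blobs(s,(295,140,340,195),pur,3): print("pur",A,np.round(c,1),cast(s,[c],68)[0].round(1),deproj(s,[c]).round(1))
E
```

```text
[529.24298851  28.52920794 160.96450622] [ 1.79479022e+02 -1.95039166e-02  8.55125281e+01] 38.56231794880239
red 32.1 [320.5 175.7] [561.2  81.4  38. ]
red 33.1 [303.6 175.9] [496.6  87.   38. ]
pur 24.7 [312.5 181.7] [524.1  19.3  68. ] [[524.2  19.8  67.5]]
```

View pics/s5.png

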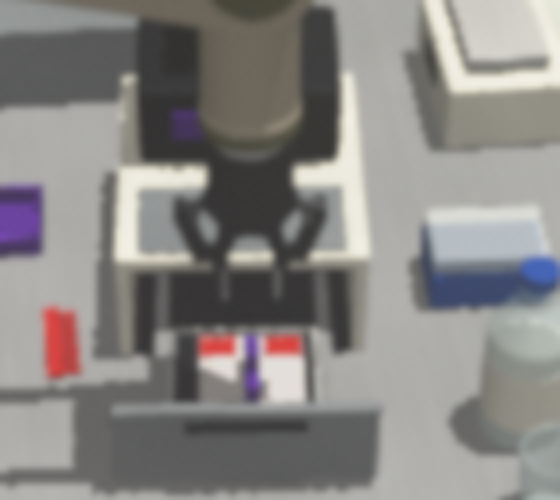

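The screen lies flat in the drawer. The two red patches are at the cabinet end at crop (216,346) and (283,345), the grip is upright, and the gripper is clear above. The measured positions match the pins. Next, go in front of the panel with the fingers shut.

Request:
apply_moves(series="0 0 -0.05 0 1;-0.07 -0.006 0 0 1;-0.11 -0.006 0 0 1;-0.12 -0.006 0 0 1;-0.12 -0.006 0 0 1")

```text
time: 10.9
tool_pos: [508.7, -97.3, 167.7]
tcp_rot: [179.9, 0.0, 85.6]
ft_force: [0.4, -0.2, -0.2]
finger_gap: -0.0
grip_force: 0.0
```

Request:
apply_moves(series="-0.106 -0.006 0 0 1;0 0 0 0 1;0 0 0.08 0 1;0 0 0.1 0 1;0 0 0.08 0 1")

```text
time: 11.32
tool_pos: [504.7, -128.1, 88.3]
tcp_rot: [179.9, 0.0, 85.5]
ft_force: [-0.5, 0.3, -0.2]
finger_gap: 0.0
grip_force: 0.0
```

Request:
apply_moves(series="0 0 0.04 0 1;0 0 0.02 0 1;0 0 0 0 1;0 0 0 0 1;0 0 0 0 1")

```text
time: 11.73
tool_pos: [505.9, -128.3, 73.0]
tcp_rot: [179.8, 0.0, 85.5]
ft_force: [0.6, -0.8, 0.4]
finger_gap: 0.2
grip_force: 0.0
```

Request:
apply_moves(series="0.03 0 0 0 1;0.04 0 0 0 1;0.03 0 0 0 1;0.02 0 0 0 1;0.01 0 0 0 1")

```text
time: 12.15
tool_pos: [507.7, -87.6, 71.3]
tcp_rot: [180.0, -0.0, 85.6]
ft_force: [0.4, -0.9, 0.2]
finger_gap: -0.2
grip_force: 0.0
```

Request:
apply_moves(series="0.01 0 0 0 1;0.01 0 0 0 1;0.01 0 0 0 1;0.012 0 0 0 1;0.015 0 0 0 1")

```text
time: 12.57
tool_pos: [508.9, -72.3, 71.1]
tcp_rot: [-180.0, 0.0, 85.5]
ft_force: [0.1, -2.6, 0.5]
finger_gap: -0.1
grip_force: 1.2
```

Request:
apply_moves(series="0.018 0 0 0 1;0.02 0 0 0 1;0.02 0 0 0 1;0.02 0 0 0 1;0.02 0 0 0 1")

```text
time: 12.98
tool_pos: [511.4, -42.1, 71.1]
tcp_rot: [180.0, 0.0, 85.5]
ft_force: [1.5, -2.7, -1.7]
finger_gap: -0.2
grip_force: 1.2
```

Request:
apply_moves(series="0.022 0 0 0 1;0.022 0 0 0 1;0.022 0 0 0 1;0.022 0 0 0 1;0.022 0 0 0 1")

```text
time: 13.4
tool_pos: [514.0, -9.2, 71.2]
tcp_rot: [180.0, 0.0, 85.5]
ft_force: [1.6, -4.2, -1.6]
finger_gap: 0.1
grip_force: 1.2
```

Request:
apply_moves(series="0.022 0 0 0 1;0.022 0 0 0 1;0.022 0 0 0 1;0.022 0 0 0 1;0.022 0 0 0 1")

```text
time: 13.82
tool_pos: [516.5, 23.7, 71.2]
tcp_rot: [180.0, 0.0, 85.5]
ft_force: [1.0, -2.3, 0.1]
finger_gap: 0.1
grip_force: 1.2
```

Request:
apply_moves(series="0.022 0 0 0 1;0.022 0 0 0 1;0.022 0 0 0 1;0.022 0 0 0 1;0.018 0 0 0 1")

```text
time: 14.23
tool_pos: [518.9, 55.5, 71.2]
tcp_rot: [-180.0, -0.0, 85.5]
ft_force: [1.5, -1.9, 0.5]
finger_gap: 0.1
grip_force: 1.2
```

Request:
apply_moves(series="0.014 0 0 0 1;0.01 0 0 0 1;0.008 0 0 0 1;0.008 0 0 0 1;0.006 0 0 0 1")

```text
time: 14.65
tool_pos: [519.9, 68.7, 71.1]
tcp_rot: [-180.0, 0.0, 85.5]
ft_force: [0.0, -2.5, 2.4]
finger_gap: 0.2
grip_force: 1.1
```

Request:
apply_moves(series="0.01 0 0 0 1;0.01 0 0 0 1;0.01 0 0 0 1;0.01 0 0 0 1;0.01 0 0 0 1")

```text
time: 15.07
tool_pos: [521.1, 82.6, 71.1]
tcp_rot: [-180.0, 0.1, 85.5]
ft_force: [-0.2, -9.5, 2.8]
finger_gap: 0.3
grip_force: 4.7
```

Request:
apply_moves(series="0.007 0 0 0 1;0.007 0 0 0 1;0.007 0 0 0 1;0.007 0 0 0 1;0.007 0 0 0 1")

```text
time: 15.48
tool_pos: [521.8, 92.1, 71.1]
tcp_rot: [-180.0, 0.2, 85.5]
ft_force: [-2.7, -23.5, 6.4]
finger_gap: -0.1
grip_force: 11.7
```

```bash
python3 - <<'E'
from h import *
t=snapshot("top"); s=snapshot("side"); q=sense(); print(q["tool_pos"],q["ft_force"])
P=deproj(s,[(u,v) for v in range(140,200) for u in range(275,350)]); print("panel top",P[abs(P[:,2]-97)<4].mean(0).round(1))
P=deproj(s,[(u,v) for v in range(100,180) for u in list(range(278,296))+list(range(330,342))]); Q=P[(abs(P[:,2]-120)<3)]; print("cab front y (low pct)",np.percentile(Q[:,1],[1,3,5]).round(1))
cv2.imwrite("pics/s6.png",cv2.resize(s["frame"][90:215,250:390],None,fx=4,fy=4,interpolation=cv2.INTER_CUBIC))
E
```

```text
[521.80359314  92.05830092  71.0897864 ] [ -1.34479174 -13.15764838   3.39174894]
panel top [531.1 103.   97. ]
cab front y (low pct) [107.9 112.6 118.6]
```

View pics/s6.png

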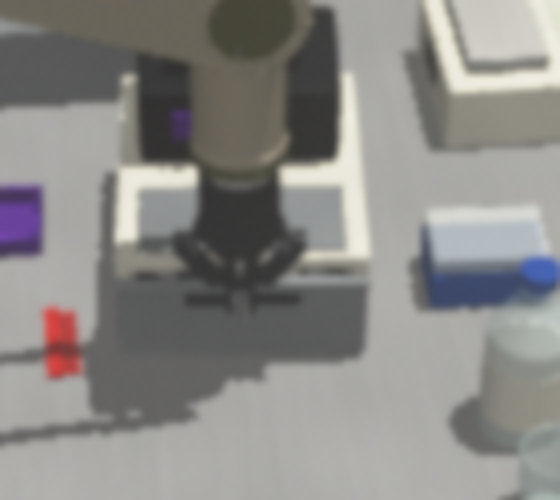

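The panel now appears against the cabinet front, with its edge at about (240,275) in the crop, and the force is rising. I'll press a little more to confirm the stop.

Request:
apply_moves(series="0 0 0 0 1;0.004 0 0 0 1;0.004 0 0 0 1;0 0 0 0 1;0 0 0 0 1")

```text
time: 16.0
tool_pos: [521.8, 92.1, 71.1]
tcp_rot: [-179.9, 0.4, 85.5]
ft_force: [-4.0, -24.8, 6.1]
finger_gap: -0.0
grip_force: 12.7
```

It's at a hard stop, since the extra command gave no motion. I'll retreat and check.

Request:
apply_moves(series="-0.02 0 0 0 1;-0.05 0 0 0 1;-0.1 0 0 0 1;-0.1 0 0 0 1;-0.1 0 0 0 1")

```text
time: 16.42
tool_pos: [513.1, -14.4, 70.9]
tcp_rot: [-180.0, -0.1, 85.6]
ft_force: [0.1, 0.0, -0.3]
finger_gap: 0.2
grip_force: 0.0
```

Request:
apply_moves(series="-0.1 0 -0.05 0 1;-0.05 0 -0.1 0 1;0 0 -0.1 0 1;0 0 0 0 1;0 0 0 0 1")

```text
time: 16.83
tool_pos: [511.7, -59.2, 148.4]
tcp_rot: [179.7, -0.0, 85.5]
ft_force: [0.3, 0.6, -1.2]
finger_gap: 0.3
grip_force: 0.0
```

```bash
python3 - <<'E'
from h import *
t=snapshot("top"); s=snapshot("side"); q=sense(); print(q["tool_pos"],q["ft_force"])
P=deproj(s,[(u,v) for v in range(140,200) for u in range(275,350)])
Q=P[abs(P[:,2]-60)<15]; print("panel face line pt",Q.mean(0).round(1))
cv2.imwrite("pics/s7.png",cv2.resize(np.hstack([s["frame"][100:215,260:390],t["frame"][150:265,190:340]]),None,fx=2.8,fy=2.8,interpolation=cv2.INTER_CUBIC))
E
```

```text
[509.57776122 -58.46403667 145.30575237] [ 1.45019129 -0.07048542  0.15785992]
panel face line pt [525.5 103.2  59. ]
```

View pics/s7.png

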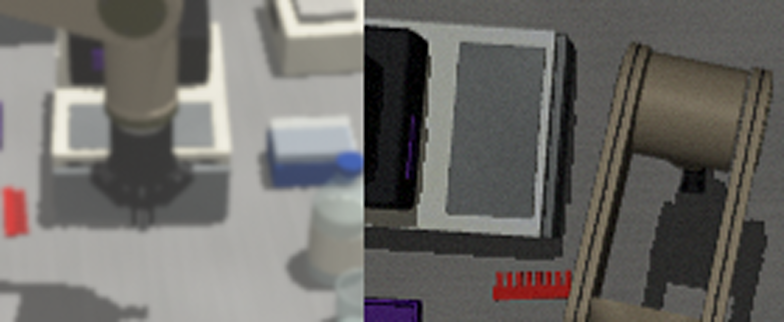

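The panel sits against the cabinet in both views, and its face is still at y = 103, so it didn't rebound. The robot is clear of everything, so I'll hand in.

```bash
python3 -c "from bench import hand_in; print(hand_in())"
```

```text
the job is handed in; nothing more can be done
None
```

I seated the screen flush on both pins with its red end to the red-ringed pin, pushed the drawer to its hard stop without rebound, and handed in with the arm clear; no verdict came back, and the closed drawer hid the screen from a final look.

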